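Weigh the pill tin on the sprung hook

TASK

Weigh the pill tin: pick it up by its handle, hang it by the handle on the sprung hook of the scale and let go gently, so that the hook is never driven down to its bottom stop. Wait until it has stopped bobbing and the tin hangs free and still on the hook. Leave the cup, the denture case and the comb as they are.

Things in the scene. Friction and masses are not known exactly. Their poses are not given: they have to be found in the camera images.
- tin: Loose round stainless pill tin, closed, 93 mm across, 60 mm high, 0.25 to 0.45 kg, with a rigid upright strap handle on the lid (overall height 117 mm). Origin at the centre of its underside, z up. The handle is an arch in the tin's y-z plane; the tin is the same after a half turn.
- tin_handle (a point): Centre of the handle's top strap (6 mm thick, 14 mm wide in x), 114 mm above the tin's underside; axes as the tin's. Two legs, outer faces at y = +-24 mm, run down to the lid 54 mm below. Window under the strap: 36 mm wide (y), 51 mm high, open along x. Fingers closing along y on the legs' outer faces (48 mm apart) leave the window free.
- stand: Fixed table-top spring scale: white column 40 mm deep (x), 88 mm wide, 270 mm high, on a grey base plate 12 mm thick and 130 mm wide that reaches 170 mm to the front (-x). Origin under the column's centre, z up. A sprung steel hook sticks out of the column's slot along its -x, roughly to the robot's right.
- hook_seat (a point): Middle of the hook's flat seat, on its arm's top face; moves with the hook; axes as the stand's. 205 mm above the table when unloaded. Level arm along x, 10 mm wide, 8 mm thick. At x = -22 to -30 mm the upturned tip rises 14 mm above the seat, at x = +22 to +30 mm a shoulder rises 10 mm; column face at x = +95 mm. The strap belongs across the arm between tip and shoulder.
- hook (a joint): How far the hook has dipped, m: 0 unloaded, at its upper stop; grows downwards; bottom stop at 0.060. The spring gives about 137 N/m after a slight preload; the tin's weight makes it dip 16 to 31 mm, and it bobs for about a second after letting go.
- cup: Loose clear glass cup, 72 mm across the mouth, 100 mm high, upright; origin at the centre of its underside. Bystander.
- case: Loose closed denture case, blue plastic box 77 x 97 x 45 mm (x, y, z); origin at the centre of its underside. Bystander.
- comb: Loose flat black comb, 180 x 34 x 5 mm, lying along its x; origin at the centre of its underside. Bystander.
There are look-alikes about, which are no part of the job. What is shaped like the tin but green, orange or yellow is not meant.

How it is judged (in metres and radians):
On the way, in this order (a step that is already met when the one before it is completed fails the run):
1. the tin is lifted off the table in the gripper (height (world z) of tin above 0.03 m and contact force between tin and the fingers above 0.5 N), for 0.2 s.
2. the tin hangs on the hook with its weight on the spring, let go (value of joint hook above 0.01 m and z of tin_handle in the frame of hook_seat between -0.002 and 0.009 m and contact force between tin and the fingers below 0.1 N), for 0.2 s.
At the end, for the whole second after the job is handed in: The tin hangs still and let go by its handle strap on the hook seat (within 24 mm along, 20 mm across; upright within 0.3 rad; under 20 mm/s and 0.2 rad/s), the hook dipped 10 to 40 mm; cup, case and comb within 30 mm of their start (x of tin_handle in the frame of hook_seat between -0.024 and 0.024 m and y of tin_handle in the frame of hook_seat between -0.02 and 0.02 m and z of tin_handle in the frame of hook_seat between -0.002 and 0.009 m and value of joint hook between 0.01 and 0.04 m and angle between tin's own z axis and vertical below 0.3 rad and linear speed of tin below 0.02 m/s and angular speed of tin below 0.2 rad/s and distance of each of cup, case, comb from where it was at the start of the episode below 0.03 m); the robot touches nothing.
It fails at once if the hook is driven down to its bottom stop (dips more than 56 mm) (value of joint hook above 0.056 m).
It fails at once if the tin is tipped over (more than 0.8 rad) (angle between tin's own z axis and vertical above 0.8 rad).
It fails at once if the cup is knocked over or pushed more than 30 mm (angle between cup's own z axis and vertical above 0.5 rad or distance of cup from where it was at the start of the episode above 0.03 m).
It fails at once if the denture case or the comb is pushed more than 30 mm (distance of any of case, comb from where it was at the start of the episode above 0.03 m).
It also fails if it takes over 54 s, if anything falls off the work surface, if the arm or the gripper's body presses on something with over 40 N, if the wrist force passes 120 N, or if a joint passes its speed limit or range.

ROBOT

A 6-joint arm with a two-finger parallel gripper is mounted at the origin on the work surface. World frame = base frame: x ahead of the robot, y to its left, z up, the work surface at z = 0. Lengths are in m, angles in degrees, forces in N, time in s.
With the tool pointing down it reaches from about 0.4 to 0.825 m from the base axis. Payload 7 kg.
Tool frame: the origin (TCP) lies at the very end of the fingers, on their centre line; the grasp point (between the pads) lies 19 mm behind it (ctrl.grip_depth is the z of the grasp point in the tool frame, in m); z points along the fingers, y is the direction in which the jaws open and shut (so a half turn about z gives the same grasp; the last joint's range is limited). The gripper opens to 88 mm and grips with 3 to 60 N. Pads are 19 mm wide; open, the fingers measure 130 mm over their backs; the gripper's body (78 mm by 193 mm) begins 47 mm behind the grasp point.
Start: joints at [-57.462, 20.546, 0.682, 0, -70.136, -16.507], TCP at [0.186, -0.649, 0.227] pointing down, gripper open.
Joint ranges: [-176.03, 176.03], [-82.01, 121.73], [-58.28, 71.71], [-173.87, 95.51], [-174.79, -0.11], [-173.66, 173.66]. Speed limits (degrees/s): [136.94, 136.94, 172.46, 180, 180, 180].

INTERFACE

Orientations are given as [roll, pitch, yaw] about the fixed x, y, z axes, in that order (R = Rz(yaw) Ry(pitch) Rx(roll)).
In Python, from plant import telemetry, snapshot, job, models, ctrl gives the robot as it stands.
- The arm moves only by the tool jog_arm, never from a script. Its argument "targets" is text: rows parted by semicolons, each of 7 numbers parted by spaces: the shift along the tool's x, y, z in m, then the turn, a rotation vector about the tool's x, y, z in degrees, then the gripper command: -1 is shut, 1 is fully open, values between are in proportion. A call has exactly 8 rows; each row is the pose to reach, as a shift and turn from the pose measured when the call began, along the tool's axes at that moment; what a row does not reach only later rows make up. A row lasts 1/8 s, in which the tool goes at most 62.5 mm and 10.7 degrees, less where a joint would pass 70% of its speed; a pose out of reach is approached as far as the arm can. A call with a gripper value outside its range is refused whole. The fingers move at their own pace and stop on an object; the grip force is fixed at half the most. Time passes only in rows, so rows that repeat a pose let the fingers close, or fill a call up. It gives the time, the measured TCP pose, the force and the opening at its end, in the units of the state.
- telemetry.get_obs(): the state, without advancing time (a new reading comes with each control period).
- snapshot(name): name is "scene" or "top" or "wrist"; returns a dict with "img" (420x560x3 uint8, red, green, blue), "range_z" (420x560 float32, m along the optical axis (not along the pixel's ray), 0 where there is no reading), "intrinsics" (3x3 intrinsics, pixels), "R" (3x3) and "t" (3): a world point X has camera coordinates R X + t. Camera axes: x right, y down, z forward; pixel columns grow to the right and rows downward; lengths in m; the calibration is good to about 2 mm. The wrist camera is an equidistant fisheye: a pixel r from the principal point sees the ray r / f radians off the axis. A picture is of the moment at which its call begins.
- job.close_job(): hands the job in, once; it reports no verdict.
Trained networks look in a picture, given as the dict that the camera call returned (one of the last four; its "shot" number tells which), for a name from the list of things; names that differ only in an ending like _2 or _b are one class to them, and where a whole thing is asked for, a point or a joint stands for the part that bears it (a point fixed in the world has none). Each returns a list of dicts, best first, with "conf" (0 to 1); they miss things now and then, are a little off and sometimes report something else, mostly with a low value. They report only what shows in the picture. A call takes as long as a camera call. They do not tell look-alikes from the thing itself.
- models.cut_out(name, picture): "region" (420x560 bool, what is visible of it) and "uv" ([column, row] in pixels, amid what is visible of it).
- models.spot_point(name, picture): "uv" ([column, row] in pixels: a listed point, or the origin of a listed thing).
The state is a dict: "clock": time; "joint_pos": joint angles; "qvel": joint speeds; "tau": joint torques, N m; "tool_pos": TCP position; "orientation": TCP orientation; "force": force on the tool from outside, world axes, zero at the start; "moment": the same for the moment, N m; "opening": finger opening in m.
Only numpy, scipy, OpenCV 4.12 (cv2) and the standard library are available. Lean on these libraries where they do the work, as an engineer would, in place of code of your own. Each camera call takes 0.05 s, during which the arm holds its last target.

## Working session

There is one attempt and no reset: what is moved stays moved. The work goes in short steps, Python scripts to look and compute and a tool call to move; the robot and the scene stay as the last step left them, time stands still between calls to the robot, and variables do not carry over. Pictures are saved under pics/ and viewed, and the job is handed in when it is done.

Besides the shell and the picture viewer there is one more tool, called after ">>>" as a command line: name --argument value ..., lists and objects as JSON in quotes. jog_arm: Moves the arm, as the interface text tells. Its arguments: {"type":"object","properties":{"targets":{"type":"string"}},"required":["targets"]}

```bash
mkdir -p pics; ls; python3 - <<'E'
from plant import telemetry, snapshot, job, models, ctrl
import cv2
print(telemetry.get_obs(), ctrl.grip_depth)
for n in ("scene","top"):
    s=snapshot(n); cv2.imwrite(f"pics/{n}0.png",s["img"][:,:,::-1]); print(n,s["R"],s["t"],s["intrinsics"])
    for k in ("tin","stand","cup","case","comb"):
        print(k,[(round(d["conf"],2),d["uv"]) for d in models.spot_point(k,s)])
    for k in ("tin_handle","hook_seat"):
        print(k,[(round(d["conf"],2),d["uv"]) for d in models.spot_point(k,s)])
E
```

```text
pics
{'clock': 0.0, 'joint_pos': array([-5.74621911e+01,  2.05930339e+01,  6.32774819e-01, -2.02060648e-02,
       -7.01357713e+01, -1.65076450e+01]), 'qvel': array([ 0.038553  ,  0.01645752, -0.02558218, -0.05642449,  0.0184009 ,
        0.05961104]), 'tau': array([-6.23352043e-04, -5.82719493e+01,  2.93066007e+01,  6.99758694e+00,
        6.94809831e-03, -1.70301364e-04]), 'tool_pos': array([ 0.18623963, -0.64828024,  0.22559679]), 'orientation': array([ 1.79902530e+02, -9.07724537e-03, -1.63976710e+02]), 'force': array([ 0.52496614, -0.21018443,  0.06267719]), 'moment': array([-0.04017735,  0.04460855,  0.01373182]), 'opening': 0.08753752756678795} -0.0188
scene [[ 0.75007786  0.66128145 -0.00948984]
 [ 0.34036204 -0.39828916 -0.85177428]
 [-0.56704223  0.63566705 -0.52382298]] [-0.30430964 -0.05644704  1.39989507] [[389.38286467   0.         279.50733856]
 [  0.         389.38286467 209.65627344]
 [  0.           0.           1.        ]]
tin [(0.95, [139.7, 286.6]), (0.82, [189.1, 324.7]), (0.81, [235.6, 289.2]), (0.7, [194.2, 265.7])]
stand [(0.92, [388.6, 235.6])]
cup [(0.84, [277.8, 255.4])]
case []
comb [(0.72, [310.1, 211.2])]
tin_handle [(0.96, [234.5, 253.5]), (0.79, [189.5, 231.5]), (0.64, [132.2, 249.3]), (0.58, [182.6, 286.2])]
hook_seat [(0.71, [388.1, 189.3])]
top [[ 0.01335658 -0.9996714  -0.0218789 ]
 [-0.99180329 -0.01046437 -0.12734493]
 [ 0.12707414  0.02340046 -0.99161715]] [-0.05396901  0.50092514  1.1154425 ] [[443.18021665   0.         285.90851476]
 [  0.         443.18021665 212.31826075]
 [  0.           0.           1.        ]]
tin [(0.88, [416.0, 220.0]), (0.76, [361.6, 223.9]), (0.69, [419.3, 303.0]), (0.56, [367.1, 287.8])]
stand [(0.77, [182.5, 165.3])]
cup [(0.78, [300.1, 229.7])]
case [(0.62, [358.4, 171.6])]
comb [(0.7, [206.6, 258.5])]
tin_handle [(0.95, [427.4, 308.1]), (0.86, [377.2, 288.8]), (0.84, [427.5, 214.6]), (0.63, [363.4, 216.4])]
hook_seat [(0.63, [210.9, 132.5])]
```

View pics/scene0.png

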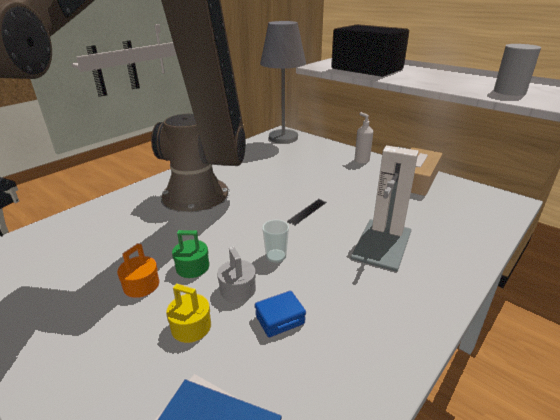

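View pics/top0.png

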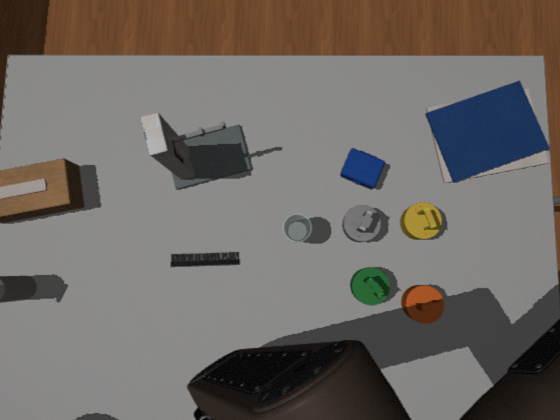

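Candidates for "tin" in the scene image are orange (139,276), green (191,257), yellow (189,317) and bare metal/grey (237,280). Only the grey one, at top (362,223), fits "stainless". I'll confirm it in a crop and measure.

```bash
cat > h.py <<'E'
import numpy as np, cv2
from plant import telemetry, snapshot, job, models, ctrl
def world(s,uv=None,mask=None):
    K=s["intrinsics"];z=s["range_z"]
    if mask is None: mask=np.ones(z.shape,bool)
    v,u=np.nonzero(mask&(z>0)); d=z[v,u]
    c=np.stack([(u-K[0,2])/K[0,0]*d,(v-K[1,2])/K[1,1]*d,d],1)
    return (c-s["t"])@s["R"], u,v
def proj(s,X):
    c=np.atleast_2d(X)@s["R"].T+s["t"];K=s["intrinsics"]
    return np.c_[c[:,0]/c[:,2]*K[0,0]+K[0,2],c[:,1]/c[:,2]*K[1,1]+K[1,2]]
def ray(s,uv):
    K=s["intrinsics"];d=np.array([(uv[0]-K[0,2])/K[0,0],(uv[1]-K[1,2])/K[1,1],1.])
    return -s["R"].T@s["t"], s["R"].T@d
def atz(s,uv,z):
    o,d=ray(s,uv);return o+d*(z-o[2])/d[2]
def tri(s1,u1,s2,u2):
    o1,d1=ray(s1,u1);o2,d2=ray(s2,u2)
    A=np.c_[d1,-d2];x=np.linalg.lstsq(A,o2-o1,rcond=None)[0]
    p,q=o1+d1*x[0],o2+d2*x[1];return (p+q)/2,np.linalg.norm(p-q)
E
python3 - <<'E'
from h import *
a=snapshot("scene");b=snapshot("top")
def crop(s,x0,y0,x1,y1,k,n): cv2.imwrite("pics/"+n,cv2.resize(s["img"][y0:y1,x0:x1,::-1],None,fx=k,fy=k,interpolation=cv2.INTER_CUBIC))
i1=cv2.resize(a["img"][240:305,205:285,::-1],(400,325),interpolation=2)
i2=cv2.resize(b["img"][190:255,325:405,::-1],(400,325),interpolation=2)
j1=cv2.resize(a["img"][140:280,345:445,::-1],(214,300),interpolation=2)
i3=cv2.resize(a["img"][145:275,340:450,::-1],(300,275)[::1],interpolation=2)
i4=cv2.resize(b["img"][105:195,140:290,::-1],(458,275),interpolation=2)
cv2.imwrite("pics/c1.png",np.vstack([np.hstack([i1,i2]),np.hstack([i3,i4,np.zeros((275,42,3),np.uint8)])]))
for s,box in ((a,(205,240,285,305)),(b,(325,190,405,255))):
    m=np.zeros((420,560),bool);m[box[1]:box[3],box[0]:box[2]]=1
    P,u,v=world(s,mask=m)
    h=P[:,2]>0.085; Q=P[h]; print("handle n",h.sum())
    h2=P[:,2]>0.105;Q2=P[h2]
    print(Q2.mean(0),Q2.min(0),Q2.max(0)); w,V=np.linalg.eigh(np.cov((Q2-Q2.mean(0))[:,:2].T)); print("dir",V[:,1],np.sqrt(w),np.degrees(np.arctan2(V[1,1],V[0,1])))
    l=(P[:,2]>0.05)&(P[:,2]<0.068);print("lid",(P[l].min(0)+P[l].max(0))/2,np.ptp(P[l],axis=0))
m=lambda s:[ (round(d["conf"],2),d["uv"]) for d in models.spot_point("hook_seat",s)]
print(m(a),m(b))
for u in m(a):
  for w in m(b): print(tri(a,u[1],b,w[1]))
ha=[d for d in models.spot_point("tin_handle",a)];hb=models.spot_point("tin_handle",b)
print(tri(a,ha[0]["uv"],b,[363.4,216.4]))
for s in (a,b):
    d=models.cut_out("stand",s)[0];P,u,v=world(s,mask=d["region"]);print("stand",d["conf"],P.min(0),P.max(0))
    c=P[(P[:,2]>0.262)&(P[:,2]<.28)]; print("col top",len(c),np.median(c,0),c.min(0),c.max(0))
    if len(c)>3: print(cv2.minAreaRect(c[:,:2].astype(np.float32)))
    c=P[(P[:,2]>0.008)&(P[:,2]<.018)]; print("base",cv2.minAreaRect(c[:,:2].astype(np.float32)),cv2.boxPoints(cv2.minAreaRect(c[:,:2].astype(np.float32))))
for k in ("cup","case","comb"):
    d=models.cut_out(k,b)
    if d: P,u,v=world(b,mask=d[0]["region"]);print(k,P.min(0),P.max(0))
E
```

```text
handle n 175
[ 0.47931684 -0.24124063  0.11533908] [ 0.45186288 -0.25572081  0.10534438] [ 0.5010529  -0.22477992  0.11917181]
dir [-0.91910696  0.39400812] [0.00438066 0.01576306] 156.79587269125412
lid [ 0.42396758 -0.21699951  0.05900799] [0.19790825 0.28193039 0.01798129]
handle n 141
[ 0.47325514 -0.23819357  0.1170784 ] [ 0.44992659 -0.25348095  0.10537449] [ 0.49620188 -0.22331111  0.1221603 ]
dir [-0.91444563  0.40470877] [0.00419422 0.01447045] 156.12712181989153
lid [ 0.47326543 -0.26956375  0.05879142] [0.09110025 0.15488169 0.01741743]
[(0.46, [388.2, 189.4])] [(0.69, [212.3, 130.5])]
(array([0.66707244, 0.11887122, 0.2040124 ]), np.float64(0.007421312349491735))
(array([ 0.45449695, -0.3021668 ,  0.05267433]), np.float64(0.1357462257304154))
stand 0.68 [ 0.11559324  0.04796595 -0.19968975] [0.74436497 1.20352778 0.27178251]
col top 271 [0.641581   0.22086338 0.26916201] [0.59652546 0.19646929 0.26203508] [0.68475026 0.25878298 0.27178251]
((0.6395270228385925, 0.2275509089231491), (0.08610380440950394, 0.04341795668005943), 16.24085235595703)
base ((0.6226641535758972, 0
[... 244 characters left out ...]
8 0.34527761 0.27541122]
col top 760 [0.633944   0.22687429 0.26976391] [0.58939564 0.19894439 0.26200931] [0.67878462 0.25658343 0.27541122]
((0.6358049511909485, 0.22799670696258545), (0.08874642103910446, 0.03921974450349808), 15.941076278686523)
base ((0.6520646810531616, 0.1660127192735672), (0.12819433212280273, 0.2093036025762558), 15.882950782775879) [[0.5617742  0.24912755]
 [0.619055   0.04781457]
 [0.74235517 0.08289789]
 [0.6850744  0.28421086]]
cup [ 0.42073747 -0.11137092 -0.0014436 ] [ 0.50414668 -0.03735135  0.10496481]
case [ 0.56827277 -0.30897998 -0.00062922] [ 0.67061331 -0.18683871  0.05123409]
comb [ 0.35891695  0.07598845 -0.00734551] [0.39841373 0.25753181 0.01151847]
```

View pics/c1.png

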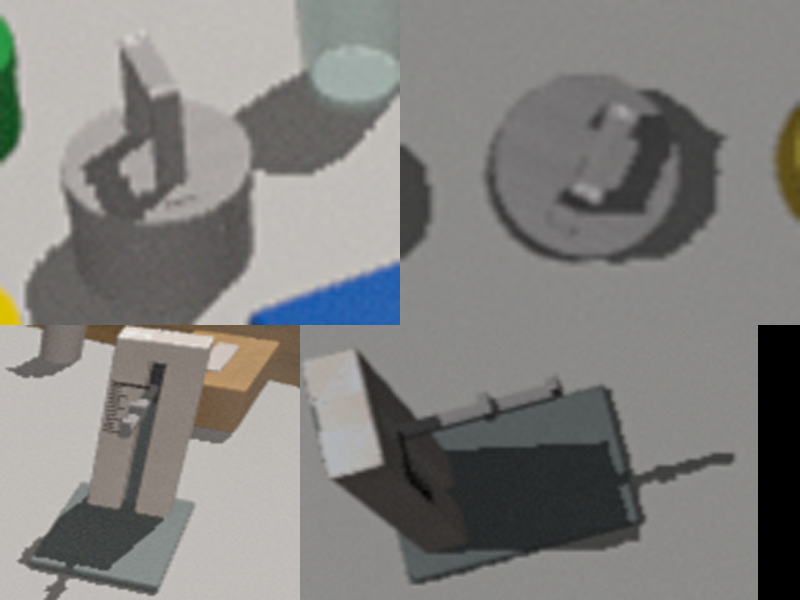

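The crops confirm the bare-metal tin: handle at scene (235,255), top (364,217), with its handle line at about -23.5° in world. The stand's hook points along about -74° in world, and the seat is near (0.668, 0.118, 0.205). Next I'll move above the tin.

```bash
cat >> h.py <<'E'
from scipy.spatial.transform import Rotation as Ro
def delta(p,yaw):
    o=telemetry.get_obs();R0=Ro.from_euler('xyz',o["orientation"],degrees=True)
    R1=Ro.from_euler('xyz',[180,0,yaw],degrees=True)
    d=R0.inv().apply(np.array(p)-o["tool_pos"]);r=(R0.inv()*R1).as_rotvec(degrees=True)
    print("clock",o["clock"],"tcp",o["tool_pos"].round(4),o["orientation"].round(2),"F",o["force"].round(2),"open",round(o["opening"],4)); print("shift",d.round(4),"turn",r.round(2)); return d,r
E
python3 - <<'E'
from h import *
delta([0.476,-0.240,0.19],-113.5)
E
```

```text
clock 1.45 tcp [ 0.1864 -0.6487  0.2266] [ 180.     -0.   -163.97] F [ 0.31 -0.59  0.33] open 0.0875
shift [-0.3912  0.3128  0.0366] turn [  0.     0.   -50.47]
```

>>> jog_arm --targets "-0.02 0.016 0 0 0 -3 1; -0.065 0.052 0 0 0 -8 1; -0.11 0.088 0 0 0 -14 1; -0.155 0.124 0 0 0 -20 1; -0.2 0.16 0 0 0 -26 1; -0.245 0.196 0 0 0 -32 1; -0.29 0.232 0 0 0 -38 1; -0.325 0.26 0 0 0 -44 1"

```text
clock: 2.45
tool_pos: [0.428, -0.3072, 0.227]
orientation: [-179.9, 0.0, -119.7]
force: [0.6, -0.9, 0.5]
opening: 0.0876
```

```bash
python3 - <<'E'
from h import *
delta([0.476,-0.240,0.19],-113.5)
E
```

```text
clock 2.45 tcp [ 0.428  -0.3072  0.227 ] [-1.7995e+02  1.0000e-02 -1.1971e+02] F [ 0.64 -0.93  0.52] open 0.0876
shift [-0.0822 -0.0083  0.037 ] turn [-0.05  0.01 -6.21]
```

>>> jog_arm --targets "-0.025 -0.003 0.005 0 0 -2 1; -0.05 -0.006 0.01 0 0 -4 1; -0.07 -0.008 0.02 0 0 -6 1; -0.08 -0.008 0.03 0 0 -6.2 1; -0.082 -0.008 0.035 0 0 -6.2 1; -0.082 -0.008 0.037 0 0 -6.2 1; -0.082 -0.008 0.037 0 0 -6.2 1; -0.082 -0.008 0.037 0 0 -6.2 1"

```text
clock: 3.45
tool_pos: [0.4756, -0.2404, 0.1903]
orientation: [-179.9, 0.0, -113.6]
force: [0.9, 0.3, 0.5]
opening: 0.0875
```

```bash
python3 - <<'E'
from h import *
delta([0.476,-0.240,0.19],-113.5)
w=snapshot("wrist");print(w["R"],w["t"],w["intrinsics"])
r=models.spot_point("tin_handle",w);print([(x["conf"],x["uv"]) for x in r])
im=w["img"][:,:,::-1].copy()
K=w["intrinsics"]
def pf(X):
    c=w["R"]@X+w["t"];n=np.hypot(c[0],c[1]);th=np.arctan2(n,c[2]);return K[:2,2]+K[0,0]*th*c[:2]/max(n,1e-9)
dy=np.array([np.cos(np.radians(156.5)),np.sin(np.radians(156.5)),0])
for c,col in (((0.476,-0.24),(0,0,255)),):
  for y in (-.024,0,.024):
    p=pf(np.array([*c,0.117])+y*dy);print(p);cv2.circle(im,tuple(int(round(q)) for q in p),2,col,-1)
cv2.imwrite("pics/w1.png",im)
for n in ("scene","top"):
    s=snapshot(n);d=models.cut_out("tin",s)
    print(n,[(round(x["conf"],2),x["uv"]) for x in d])
    cv2.imwrite(f"pics/{n}1.png",s["img"][:,:,::-1])
E
```

```text
clock 3.45 tcp [ 0.4756 -0.2404  0.1903] [-1.7992e+02  1.0000e-02 -1.1355e+02] F [0.89 0.31 0.52] open 0.0875
shift [-0.0006 -0.0002  0.0003] turn [-0.08  0.01 -0.05]
[[-0.91652675  0.39996354 -0.00280816]
 [ 0.38346334  0.88066914  0.27816853]
 [ 0.11373033  0.25387207 -0.96052818]] [0.53254846 0.0054387  0.3626539 ] [[325.1922621    0.         286.61050719]
 [  0.         325.1922621  208.0874238 ]
 [  0.           0.           1.        ]]
[(0.92, [458.8, 120.1]), (0.79, [194.2, 38.7]), (0.72, [290.0, 216.4])]
[254.63344069 220.27831822]
[286.55968102 220.30566732]
[318.50613891 220.25441946]
scene [(0.92, [136.4, 273.2]), (0.75, [184.7, 313.4]), (0.71, [189.6, 257.1]), (0.67, [234.6, 278.6])]
top [(0.85, [423.0, 306.3]), (0.83, [369.0, 284.1]), (0.59, [354.9, 222.7]), (0.59, [426.3, 231.9])]
```

View pics/w1.png

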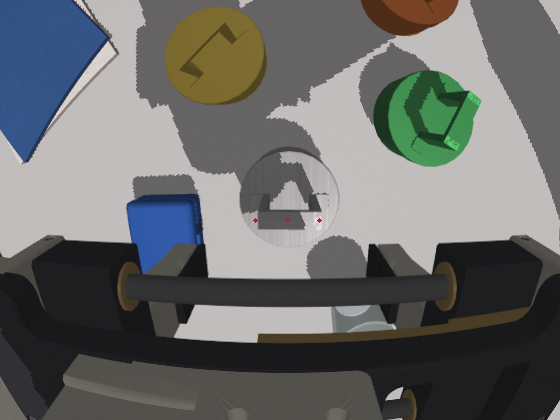

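The wrist view shows the grey tin centred with its handle at (258–321, ~219), parallel to the jaw direction. It's about 2 mm off along tool +y from my projection (red dots), so I'll descend with that correction and then close.

>>> jog_arm --targets "-0.001 0.001 0.01 0 0 0 1; -0.001 0.002 0.03 0 0 0 1; -0.001 0.002 0.05 0 0 0 1; -0.001 0.002 0.07 0 0 0 1; -0.001 0.002 0.09 0 0 0 1; -0.001 0.002 0.103 0 0 0 1; -0.001 0.002 0.111 0 0 0 1; -0.001 0.002 0.111 0 0 0 1"

```text
clock: 4.75
tool_pos: [0.4742, -0.2383, 0.0787]
orientation: [-180.0, -0.0, -113.5]
force: [0.3, 0.0, 0.2]
opening: 0.0878
```

>>> jog_arm --targets "0 0 0 0 0 0 0.5; 0 0 0 0 0 0 0; 0 0 0 0 0 0 -0.3; 0 0 0 0 0 0 -1; 0 0 0 0 0 0 -1; 0 0 0 0 0 0 -1; 0 0 0 0 0 0 -1; 0 0 0 0 0 0 -1"

```text
clock: 5.75
tool_pos: [0.4744, -0.2384, 0.0789]
orientation: [-180.0, -0.0, -113.5]
force: [-0.0, 0.3, 2.1]
opening: 0.0474
```

```bash
python3 - <<'E'
from h import *
delta([0.476,-0.240,0.19],-113.5)
im=[snapshot(n)["img"][:,:,::-1] for n in ("wrist","scene")]
cv2.imwrite("pics/w2.png",np.hstack([cv2.resize(im[0][100:400],(400,214)),cv2.resize(im[1][200:340,150:340],(290,214))]))
E
```

```text
clock 5.75 tcp [ 0.4744 -0.2384  0.0789] [-179.96   -0.   -113.51] F [-0.04  0.33  2.11] open 0.0474
shift [ 0.0008 -0.0022 -0.1111] turn [-0.04 -0.   -0.01]
```

View pics/w2.png

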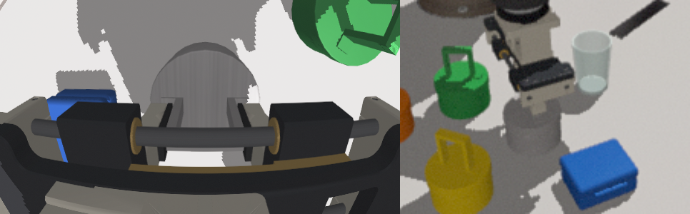

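Firm grip on the handle (opening 47.4 mm, as expected). I'll lift straight up.

>>> jog_arm --targets "0 0 -0.005 0 0 0 -1; 0 0 -0.02 0 0 0 -1; 0 0 -0.045 0 0 0 -1; 0 0 -0.075 0 0 0 -1; 0 0 -0.105 0 0 0 -1; 0 0 -0.14 0 0 0 -1; 0 0 -0.16 0 0 0 -1; 0 0 -0.17 0 0 0 -1"

```text
clock: 6.85
tool_pos: [0.4743, -0.2383, 0.2507]
orientation: [-179.8, 0.0, -113.5]
force: [-0.3, -0.3, -3.3]
opening: 0.0476
```

```bash
python3 - <<'E'
from h import *
# tool y to 196 deg -> yaw 286=-74
delta([0.695,0.022,0.235],-74)
E
```

```text
clock 6.85 tcp [ 0.4743 -0.2383  0.2507] [-1.7985e+02  4.0000e-02 -1.1351e+02] F [-0.3  -0.32 -3.3 ] open 0.0476
shift [-0.3267 -0.0984  0.0162] turn [-1.600e-01 -1.000e-02 -3.951e+01]
```

>>> jog_arm --targets "-0.015 -0.004 0 0 0 -2 -1; -0.045 -0.013 0 0 0 -6 -1; -0.08 -0.024 0 0 0 -11 -1; -0.12 -0.036 0 0 0 -16 -1; -0.16 -0.048 0 0 0 -21 -1; -0.2 -0.06 0 0 0 -26 -1; -0.24 -0.072 0 0 0 -31 -1; -0.27 -0.081 0.005 0 0 -35 -1"

```text
clock: 7.85
tool_pos: [0.6572, -0.0208, 0.2448]
orientation: [-179.9, -0.0, -78.3]
force: [0.7, -0.6, -4.3]
opening: 0.0479
```

```bash
python3 - <<'E'
from h import *
delta([0.695,0.022,0.210],-74)
E
```

```text
clock 7.85 tcp [ 0.6572 -0.0208  0.2448] [-1.7994e+02 -4.0000e-02 -7.8260e+01] F [ 0.66 -0.6  -4.33] open 0.0479
shift [-0.0342 -0.0457  0.0348] turn [-0.06 -0.04 -4.26]
```

>>> jog_arm --targets "-0.01 -0.013 0.005 0 0 -1 -1; -0.02 -0.027 0.012 0 0 -2.5 -1; -0.029 -0.039 0.02 0 0 -4 -1; -0.034 -0.044 0.028 0 0 -4.2 -1; -0.034 -0.046 0.033 0 0 -4.2 -1; -0.034 -0.046 0.035 0 0 -4.2 -1; -0.034 -0.046 0.035 0 0 -4.2 -1; -0.034 -0.046 0.035 0 0 -4.2 -1"

```text
clock: 8.85
tool_pos: [0.6954, 0.0216, 0.2104]
orientation: [-179.9, -0.1, -74.1]
force: [0.3, 0.2, -2.7]
opening: 0.0481
```

```bash
python3 - <<'E'
from h import *
delta([0.695,0.022,0.200],-74)
a=snapshot("scene");b=snapshot("top");w=snapshot("wrist")
for k in ("tin_handle","hook_seat"):
  for n,s in (("a",a),("b",b),("w",w)):
    print(k,n,[(round(d["conf"],2),d["uv"]) for d in models.spot_point(k,s)])
i1=cv2.resize(a["img"][130:290,330:470,::-1],(490,560),interpolation=2)
i2=cv2.resize(b["img"][90:200,130:300,::-1],(310,200),interpolation=2)
i3=cv2.resize(w["img"][:,:,::-1],(310,232))
can=np.zeros((560,800,3),np.uint8);can[:,:490]=i1;can[:200,490:]=i2;can[200:432,490:]=i3
cv2.imwrite("pics/p3.png",can);cv2.imwrite("pics/w3.png",w["img"][:,:,::-1])
E
```

```text
clock 8.85 tcp [0.6954 0.0216 0.2104] [-1.7989e+02 -5.0000e-02 -7.4080e+01] F [ 0.32  0.16 -2.7 ] open 0.0481
shift [-0.0005  0.0003  0.0104] turn [-0.11 -0.05 -0.07]
tin_handle a [(0.92, [187.5, 229.7]), (0.8, [179.5, 285.6]), (0.78, [132.7, 248.8])]
tin_handle b [(0.85, [432.2, 307.2]), (0.82, [429.5, 215.4]), (0.74, [372.6, 290.7]), (0.66, [254.7, 112.7])]
tin_handle w [(0.81, [290.0, 296.8])]
hook_seat a [(0.42, [389.6, 190.4])]
hook_seat b [(0.88, [211.8, 128.8])]
hook_seat w []
```

View pics/p3.png

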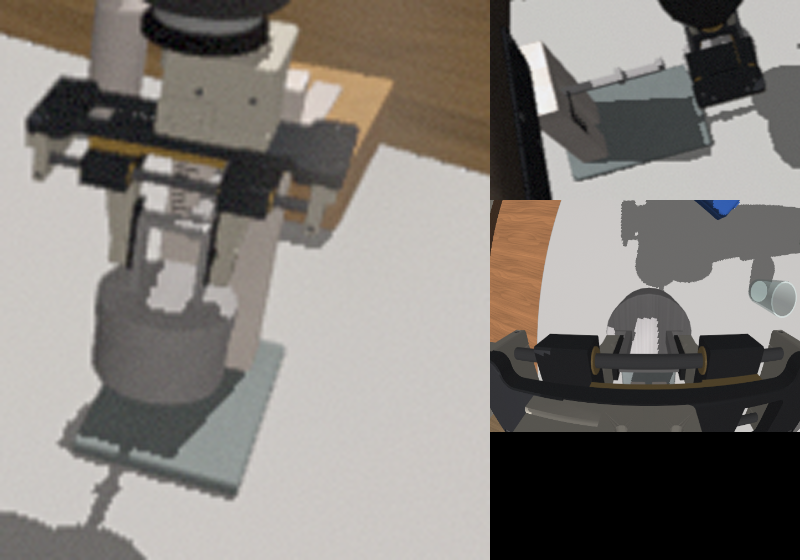

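View pics/w3.png

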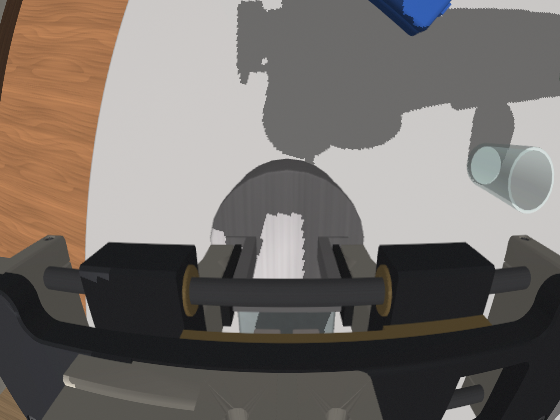

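The tin hangs straight in the grip in front of the stand, window facing the column (scene crop strap at (175,215)). I'll measure the hook in the stand frame before sliding in.

```bash
python3 - <<'E'
from h import *
b=snapshot("top");a=snapshot("scene")
xs=np.array([-.2756,.9613]);ys=np.array([-.9613,-.2756]);c=np.array([.668,.118])
for n,s in (("top",b),("scene",a)):
    P,u,v=world(s)
    q=P[:,:2]-c; X=q@xs;Y=q@ys;Z=P[:,2]
    m=(Z>.19)&(Z<.235)&(X>-.05)&(X<.09)&(abs(Y)<.03)
    print(n,m.sum())
    for lo in np.arange(-.05,.09,.01):
        k=m&(X>=lo)&(X<lo+.01)
        if k.sum(): print(round(lo,3),k.sum(),"Y",np.median(Y[k]).round(4),Y[k].min().round(3),Y[k].max().round(3),"Z",np.median(Z[k]).round(4),Z[k].max().round(4))
    # strap: near tcp
    t=telemetry.get_obs()["tool_pos"]; q=P[:,:2]-t[:2];X=q@xs;Y=q@ys
    m=(Z>t[2]+.01)&(Z<t[2]+.045)&(abs(X)<.02)&(abs(Y)<.022)
    print("strap",m.sum(), P[m].mean(0) if m.any() else "", (X[m].min(),X[m].max(),Y[m].min(),Y[m].max(),Z[m].min(),Z[m].max()) if m.any() else "")
E
```

```text
top 318
-0.04 3 Y 0.0013 -0.004 0.002 Z 0.2084 0.2161
-0.03 30 Y 0.0039 -0.004 0.006 Z 0.2179 0.2204
-0.02 25 Y 0.0019 -0.005 0.006 Z 0.2052 0.2085
-0.01 23 Y 0.0014 -0.004 0.006 Z 0.2047 0.207
0.0 25 Y 0.0011 -0.005 0.006 Z 0.2047 0.2074
0.01 23 Y 0.0008 -0.005 0.006 Z 0.2052 0.2085
0.02 43 Y 0.0024 -0.008 0.009 Z 0.214 0.2192
0.03 24 Y 0.0016 -0.006 0.008 Z 0.2051 0.217
0.04 25 Y 0.0018 -0.006 0.006 Z 0.2049 0.2074
0.05 24 Y 0.0023 -0.006 0.006 Z 0.2046 0.2096
0.06 22 Y 0.0011 -0.004 0.006 Z 0.2048 0.2079
0.07 25 Y 0.0012 -0.006 0.006 Z 0.2051 0.2076
0.08 26 Y 0.001 -0.005 0.007 Z 0.2051 0.2099
strap 25 [0.69035579 0.02070993 0.24779171] (np.float64(-0.006717380675337892), np.float64(0.0069898963908069395), np.float64(0.0013794856875910836), np.float64(0.009978900670000394), np.float64(0.24367151517159433), np.float64(0.25021581548596183))
scene 56
-0.04 6 Y -0.0029 -0.005 0.002 Z 0.2157 0.2193
-0.03 9 Y -0.002 -0.007 0.003 Z 0.2179 0.2191
-0.01 4 Y -0.0057 -0.006 -0.005 Z 0.2049 0.2055
0.0 7 Y -0.0017 -0.007 0.003 Z 0.2053 0.2064
0.01 9 Y -0.0028 -0.007 0.003 Z 0.2052 0.2058
0.02 10 Y 0.0024 -0.006 0.006 Z 0.205 0.2161
0.05 5 Y 0.0004 -0.002 0.003 Z 0.205 0.2057
0.06 3 Y 0.0007 -0.002 0.003 Z 0.2048 0.2054
0.07 2 Y 0.0008 -0.0 0.002 Z 0.2043 0.205
0.08 1 Y -0.0016 -0.002 -0.002 Z 0.2043 0.2043
strap 140 [0.69534071 0.01787006 0.24222864] (np.float64(-0.011570059899318036), np.float64(0.008100750940634957), np.float64(-0.021885502460051595), np.float64(0.02167250416649385), np.float64(0.2200304787893096), np.float64(0.24971925376030285))
```

The hook seat lies at (0.668, 0.118), Y within about 1.5 mm, top at 0.205 and tip at 0.219. The strap is centred on the TCP, with its underside about 33 mm above it. I'll lower 10 mm, then slide 100 mm along tool -x.

>>> jog_arm --targets "0 0 0.005 0 0 0 -1; 0 0 0.01 0 0 0 -1; -0.005 0 0.01 0 0 0 -1; -0.015 0 0.01 0 0 0 -1; -0.027 0 0.01 0 0 0 -1; -0.038 0 0.01 0 0 0 -1; -0.048 0 0.01 0 0 0 -1; -0.05 0 0.01 0 0 0 -1"

```text
clock: 10.4
tool_pos: [0.6814, 0.0709, 0.1999]
orientation: [-179.9, -0.0, -74.0]
force: [0.4, -0.6, -3.1]
opening: 0.0476
```

```bash
python3 - <<'E'
from h import *
delta([0.668,0.118,0.200],-74)
a=snapshot("scene")
cv2.imwrite("pics/p4.png",cv2.resize(a["img"][130:280,320:460,::-1],(560,600),interpolation=2))
E
```

```text
clock 10.4 tcp [0.6814 0.0709 0.1999] [-1.7993e+02 -4.0000e-02 -7.3990e+01] F [ 0.36 -0.57 -3.12] open 0.0476
shift [-0.0489 -0.0001 -0.0001] turn [-0.07 -0.04  0.01]
```

View pics/p4.png

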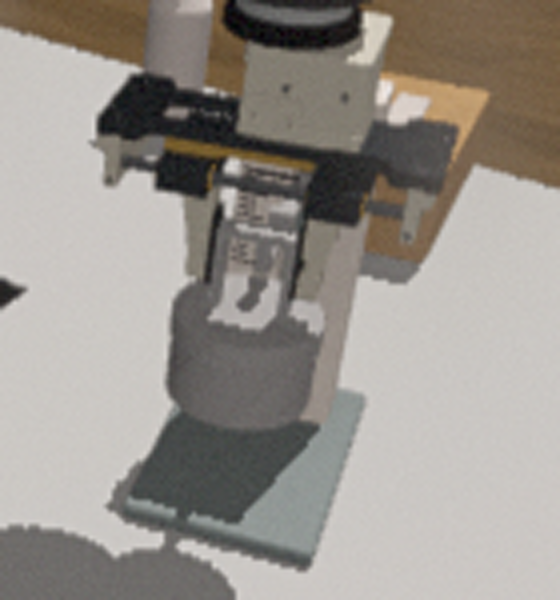

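The hook tip shows inside the window at crop (265,265), under the strap at (255,218). I'll keep sliding.

>>> jog_arm --targets "-0.004 0 0 0 0 0 -1; -0.012 0 0 0 0 0 -1; -0.022 0 0 0 0 0 -1; -0.033 0 0 0 0 0 -1; -0.042 0 0 0 0 0 -1; -0.049 0 0 0 0 0 -1; -0.049 0 0 0 0 0 -1; -0.049 0 0 0 0 0 -1"

```text
clock: 11.45
tool_pos: [0.668, 0.1177, 0.1999]
orientation: [-179.9, -0.1, -74.0]
force: [-1.4, -0.9, -2.5]
opening: 0.0475
```

```bash
cat > look.py <<'E'
from h import *
import sys
delta([0.668,0.118,0.152],-74)
a=snapshot("scene");b=snapshot("top")
xs=np.array([-.2756,.9613]);ys=np.array([-.9613,-.2756]);c=np.array([.668,.118])
for n,s in (("top",b),("scene",a)):
    P,u,v=world(s);q=P[:,:2]-c;X=q@xs;Y=q@ys;Z=P[:,2]
    for nm,m in (("arm",(X>.04)&(X<.085)&(abs(Y)<.006)&(Z>.14)&(Z<.215)),("tip",(X>-.036)&(X<-.02)&(abs(Y)<.006)&(Z>.14)&(Z<.225)),("strap",(abs(X)<.02)&(abs(Y)<.018)&(Z>.16)&(Z<.25))):
        if m.any(): print(n,nm,m.sum(),"X",np.percentile(X[m],[2,50,98]).round(4),"Y",np.percentile(Y[m],[2,50,98]).round(4),"Z",np.percentile(Z[m],[2,50,98]).round(4))
i=cv2.resize(a["img"][130:280,320:460,::-1],(420,450),interpolation=2);j=cv2.resize(b["img"][90:200,150:290,::-1],(380,299),interpolation=2)
can=np.zeros((450,800,3),np.uint8);can[:,:420]=i;can[:299,420:]=j
cv2.imwrite("pics/"+sys.argv[1],can)
E
python3 look.py p5.png
```

```text
clock 11.45 tcp [0.668  0.1177 0.1999] [-1.7994e+02 -5.0000e-02 -7.4000e+01] F [-1.44 -0.9  -2.54] open 0.0475
shift [-0.0003 -0.      0.0479] turn [-0.06 -0.05 -0.  ]
top arm 85 X [0.0465 0.0674 0.0836] Y [-0.0053  0.0005  0.0057] Z [0.1975 0.2045 0.2081]
top tip 13 X [-0.0359 -0.0335 -0.0285] Y [-0.0042 -0.0002  0.0055] Z [0.1803 0.1835 0.2194]
top strap 40 X [-0.0074  0.0013  0.0189] Y [-0.0169  0.0028  0.009 ] Z [0.1807 0.2356 0.2409]
scene arm 6 X [0.0476 0.078  0.0803] Y [-0.0052 -0.0031  0.003 ] Z [0.1823 0.2044 0.206 ]
scene tip 48 X [-0.0348 -0.0295 -0.0215] Y [-0.0057 -0.001   0.0055] Z [0.1794 0.2023 0.2191]
scene strap 209 X [-0.018  -0.0028  0.0193] Y [-0.017  -0.      0.0177] Z [0.1789 0.2026 0.2385]
```

View pics/p5.png

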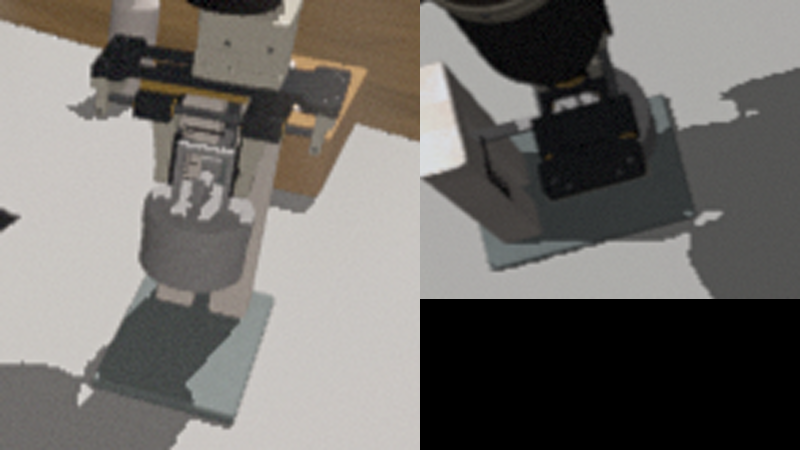

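The hook now runs through the window, with the strap centred over the seat in X and Y and about 28 mm above it. I'll lower slowly until the spring takes the weight.

>>> jog_arm --targets "0 0 0.004 0 0 0 -1; 0 0 0.009 0 0 0 -1; 0 0 0.015 0 0 0 -1; 0 0 0.021 0 0 0 -1; 0 0 0.027 0 0 0 -1; 0 0 0.033 0 0 0 -1; 0 0 0.037 0 0 0 -1; 0 0 0.038 0 0 0 -1"

```text
clock: 12.55
tool_pos: [0.6681, 0.1175, 0.1617]
orientation: [-179.9, -0.1, -74.0]
force: [-1.7, -0.6, -0.6]
opening: 0.0479
```

```bash
python3 look.py p6.png
```

```text
clock 12.55 tcp [0.6681 0.1175 0.1617] [-1.7994e+02 -5.0000e-02 -7.4020e+01] F [-1.68 -0.62 -0.6 ] open 0.0479
shift [-0.0005 -0.0001  0.0097] turn [-0.06 -0.05 -0.02]
top arm 106 X [0.041  0.0625 0.0843] Y [-0.0052  0.0011  0.0056] Z [0.1859 0.1937 0.1969]
top tip 9 X [-0.0356 -0.0333 -0.03  ] Y [-0.0044  0.0024  0.0057] Z [0.1411 0.1448 0.2062]
top strap 47 X [-0.0098  0.0038  0.0188] Y [0.0001 0.0051 0.0098] Z [0.1869 0.1978 0.2027]
scene arm 15 X [0.041  0.0522 0.084 ] Y [-0.0056 -0.0011  0.0052] Z [0.1411 0.1936 0.195 ]
scene tip 48 X [-0.0347 -0.0304 -0.0222] Y [-0.0057 -0.0009  0.0045] Z [0.1406 0.1938 0.2086]
scene strap 76 X [-0.011  -0.0044  0.0083] Y [-0.0172  0.0017  0.0177] Z [0.1637 0.1982 0.2006]
```

>>> jog_arm --targets "0 0 0.003 0 0 0 -1; 0 0 0.006 0 0 0 -1; 0 0 0.008 0 0 0 -1; 0 0 0.01 0 0 0 -1; 0 0 0.01 0 0 0 -1; 0 0 0.01 0 0 0 -1; 0 0 0.01 0 0 0 -1; 0 0 0.01 0 0 0 -1"

```text
clock: 13.65
tool_pos: [0.6683, 0.1175, 0.1521]
orientation: [-179.9, -0.1, -74.0]
force: [1.7, -1.5, 0.1]
opening: 0.0478
```

```bash
python3 look.py p7.png; python3 - <<'E'
from h import *
f=[]
for i in range(6):
    snapshot("top"); f.append(telemetry.get_obs()["force"])
print(np.round(f,2))
E
```

```text
clock 13.65 tcp [0.6683 0.1175 0.1521] [-1.7991e+02 -5.0000e-02 -7.4020e+01] F [ 1.68 -1.5   0.08] open 0.0478
shift [-0.0005  0.0002  0.0001] turn [-0.09 -0.05 -0.02]
top arm 104 X [0.0408 0.0617 0.0835] Y [-0.0045  0.0014  0.0057] Z [0.1768 0.1839 0.1873]
top tip 3 X [-0.0304 -0.03   -0.0299] Y [-0.0007  0.0018  0.0046] Z [0.1893 0.191  0.1962]
top strap 50 X [-0.0098  0.0028  0.0188] Y [0.0008 0.0046 0.0143] Z [0.1779 0.188  0.2492]
scene arm 9 X [0.0504 0.074  0.081 ] Y [-0.0056 -0.0019  0.0027] Z [0.1829 0.1845 0.1857]
scene tip 32 X [-0.0327 -0.0302 -0.0252] Y [-0.0057 -0.0017  0.0028] Z [0.1782 0.1883 0.1984]
scene strap 80 X [-0.0125 -0.0045  0.0189] Y [-0.0165 -0.0004  0.0175] Z [0.165  0.1888 0.1913]
[[ 1.1  -0.1  -0.42]
 [ 1.76 -0.77 -0.28]
 [ 2.2  -0.04  0.21]
 [ 2.44  0.54 -1.02]
 [ 0.92 -0.55  0.07]
 [ 0.76 -0.77 -0.12]]
```

View pics/p7.png

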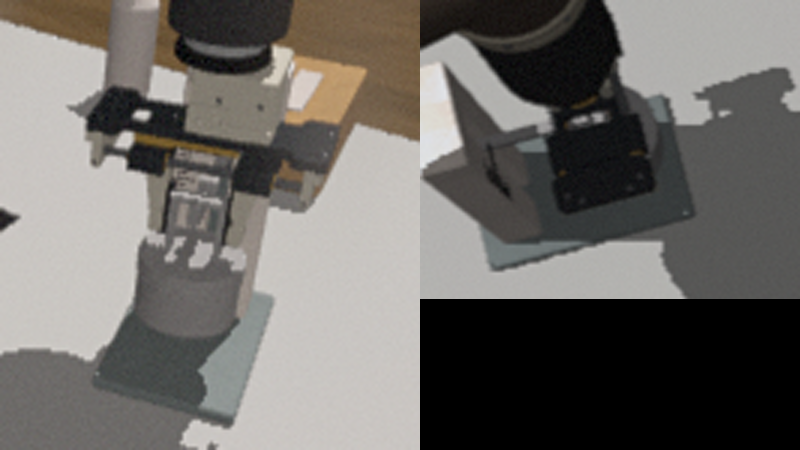

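The hook has dipped about 21 mm (arm top 0.184), the strap rests on the seat, and the wrist force is about 0, so the spring carries the tin. Releasing now.

>>> jog_arm --targets "0 0 0 0 0 0 0.15; 0 0 0 0 0 0 0.25; 0 0 0 0 0 0 0.4; 0 0 0 0 0 0 0.55; 0 0 0 0 0 0 0.7; 0 0 0 0 0 0 0.7; 0 0 0 0 0 0 0.7; 0 0 0 0 0 0 0.7"

```text
clock: 15.05
tool_pos: [0.6682, 0.1175, 0.152]
orientation: [-179.9, -0.1, -74.0]
force: [-0.7, -0.2, -0.7]
opening: 0.0747
```

```bash
python3 look.py p8.png
```

```text
clock 15.05 tcp [0.6682 0.1175 0.152 ] [-1.7992e+02 -5.0000e-02 -7.4020e+01] F [-0.69 -0.21 -0.69] open 0.0747
shift [-0.0005  0.     -0.    ] turn [-0.08 -0.05 -0.02]
top arm 101 X [0.0416 0.0636 0.084 ] Y [-0.0048  0.0014  0.0055] Z [0.1746 0.1818 0.1855]
top tip 4 X [-0.0303 -0.0301 -0.0299] Y [-0.0006  0.003   0.0051] Z [0.178  0.1893 0.1962]
top strap 74 X [-0.0095  0.0017  0.0185] Y [0.0005 0.0066 0.0172] Z [0.1782 0.1876 0.2493]
scene arm 10 X [0.0489 0.0685 0.0823] Y [-0.005  -0.0011  0.0032] Z [0.1795 0.1819 0.1828]
scene tip 33 X [-0.033  -0.0301 -0.0256] Y [-0.0058 -0.0015  0.0029] Z [0.1752 0.1851 0.1963]
scene strap 71 X [-0.0117 -0.0042  0.0057] Y [-0.017  -0.0013  0.0173] Z [0.1682 0.187  0.1897]
```

View pics/p8.png

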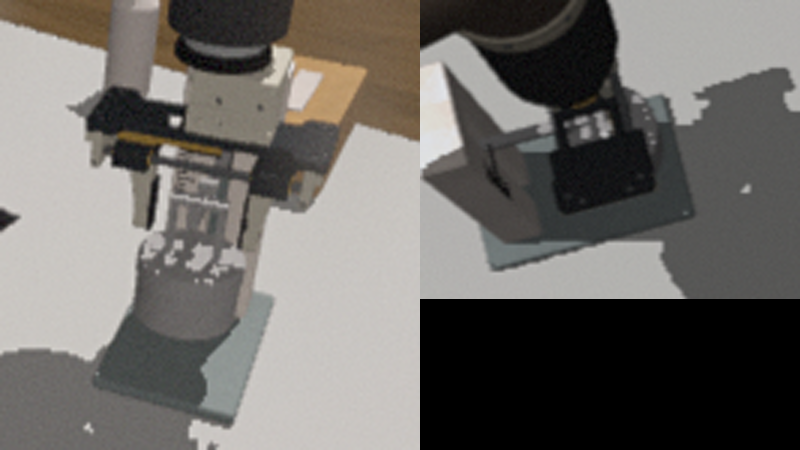

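The tin hangs on the hook at about 23 mm dip with both fingers clear. I'll retreat straight up.

>>> jog_arm --targets "0 0 -0.004 0 0 0 0.7; 0 0 -0.012 0 0 0 0.7; 0 0 -0.025 0 0 0 0.7; 0 0 -0.04 0 0 0 0.7; 0 0 -0.06 0 0 0 0.7; 0 0 -0.085 0 0 0 0.7; 0 0 -0.115 0 0 0 0.7; 0 0 -0.14 0 0 0 0.7"

```text
clock: 16.15
tool_pos: [0.6682, 0.1176, 0.2946]
orientation: [-179.8, -0.0, -74.0]
force: [-0.2, 0.2, 0.1]
opening: 0.0744
```

>>> jog_arm --targets "0.02 0 -0.01 0 0 0 0.7; 0.06 0 -0.02 0 0 0 0.7; 0.1 0 -0.02 0 0 0 0.7; 0.13 0 -0.02 0 0 0 0.7; 0.15 0 -0.02 0 0 0 0.7; 0.15 0 -0.02 0 0 0 0.7; 0.15 0 -0.02 0 0 0 0.7; 0.15 0 -0.02 0 0 0 0.7"

```text
clock: 17.15
tool_pos: [0.7093, -0.0258, 0.3149]
orientation: [-179.8, -0.0, -74.0]
force: [-0.3, 0.4, 0.1]
opening: 0.0744
```

```bash
python3 look.py p9.png; python3 - <<'E'
from h import *
b=snapshot("top")
for k in ("cup","case","comb"):
    d=models.cut_out(k,b)
    if d: P,u,v=world(b,mask=d[0]["region"]);print(k,P.min(0),P.max(0))
cv2.imwrite("pics/top9.png",b["img"][:,:,::-1])
E
python3 look.py p10.png
```

```text
clock 17.15 tcp [ 0.7093 -0.0258  0.3149] [-1.798e+02 -4.000e-02 -7.396e+01] F [-0.27  0.41  0.06] open 0.0744
shift [-0.1498  0.0005  0.1628] turn [-0.2  -0.04  0.04]
top arm 105 X [0.0408 0.0625 0.0835] Y [-0.005   0.0014  0.0057] Z [0.1762 0.1816 0.1851]
top tip 28 X [-0.0302 -0.0259 -0.0205] Y [-0.0032  0.0033  0.0057] Z [0.1757 0.1932 0.1982]
top strap 154 X [-0.0186 -0.0009  0.0187] Y [-0.0162  0.0004  0.0164] Z [0.1758 0.1867 0.1914]
scene arm 21 X [0.0494 0.0677 0.081 ] Y [-0.0051 -0.0013  0.0027] Z [0.1804 0.1819 0.1837]
scene tip 33 X [-0.033  -0.03   -0.0258] Y [-0.0059 -0.0015  0.003 ] Z [0.1761 0.1862 0.1963]
scene strap 75 X [-0.0124 -0.004   0.0188] Y [-0.0175 -0.0013  0.0177] Z [0.1671 0.1873 0.1895]
cup [ 0.42093516 -0.11431437 -0.00592989] [ 0.50692871 -0.03470985  0.10603932]
case [ 0.56830078 -0.29793676  0.00240298] [ 0.67130805 -0.18678531  0.05244794]
comb [ 0.36052631  0.07877142 -0.00544018] [0.39582796 0.20568875 0.01048445]
clock 17.45 tcp [ 0.7094 -0.0262  0.3149] [-1.798e+02 -5.000e-02 -7.398e+01] F [0.24 0.2  0.13] open 0.074
shift [-0.1502  0.0005  0.1627] turn [-0.2  -0.05  0.02]
top arm 103 X [0.0417 0.0635 0.0848] Y [-0.0048  0.0016  0.0058] Z [0.1751 0.182  0.1854]
top tip 27 X [-0.0302 -0.0265 -0.0208] Y [-0.0035  0.0029  0.0056] Z [0.1733 0.1939 0.1984]
top strap 156 X [-0.0185 -0.0005  0.0186] Y [-0.0173  0.0008  0.0161] Z [0.1766 0.1866 0.1906]
scene arm 21 X [0.05   0.0669 0.0812] Y [-0.005  -0.0011  0.003 ] Z [0.1798 0.1818 0.1832]
scene tip 33 X [-0.0326 -0.03   -0.0258] Y [-0.0058 -0.0017  0.0029] Z [0.1751 0.1878 0.1965]
scene strap 75 X [-0.0117 -0.0036  0.014 ] Y [-0.0171 -0.0001  0.0178] Z [0.1673 0.1868 0.1892]
```

View pics/p10.png

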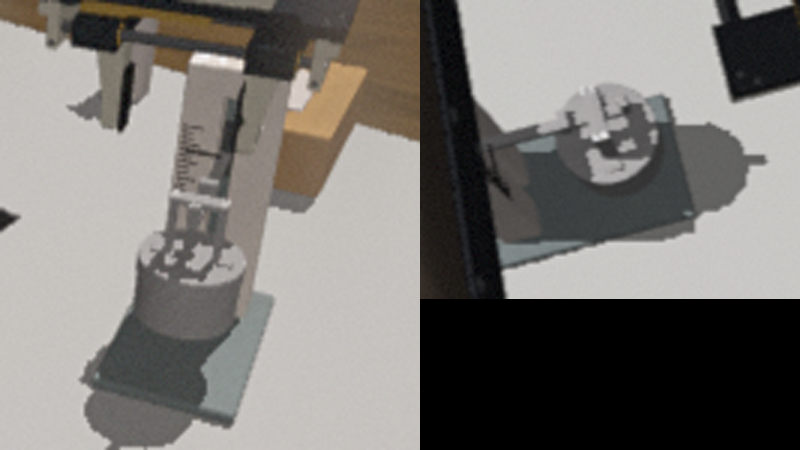

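View pics/top9.png

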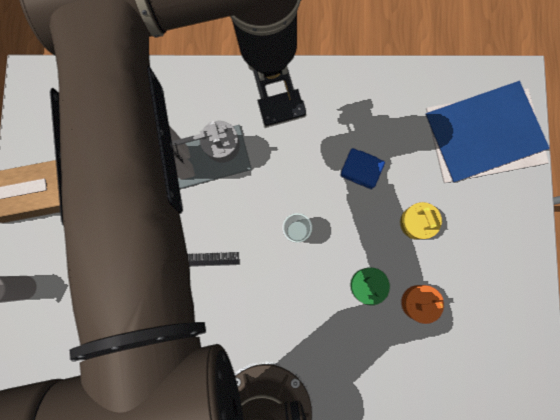

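The tin hangs free at (218,138) in the top view, upright, with a steady dip of about 23 mm, and the bystanders are where they were. I'll wait a little longer so any leftover swing dies, then check again.

>>> jog_arm --targets "0 0 0 0 0 0 0.7; 0 0 0 0 0 0 0.7; 0 0 0 0 0 0 0.7; 0 0 0 0 0 0 0.7; 0 0 0 0 0 0 0.7; 0 0 0 0 0 0 0.7; 0 0 0 0 0 0 0.7; 0 0 0 0 0 0 0.7"

```text
clock: 18.55
tool_pos: [0.7094, -0.0264, 0.3148]
orientation: [-179.8, -0.1, -74.0]
force: [-0.8, -0.6, -0.8]
opening: 0.0744
```

>>> jog_arm --targets "0 0 0 0 0 0 0.7; 0 0 0 0 0 0 0.7; 0 0 0 0 0 0 0.7; 0 0 0 0 0 0 0.7; 0 0 0 0 0 0 0.7; 0 0 0 0 0 0 0.7; 0 0 0 0 0 0 0.7; 0 0 0 0 0 0 0.7"

```text
clock: 19.55
tool_pos: [0.7094, -0.0265, 0.3148]
orientation: [-179.8, -0.0, -74.0]
force: [0.4, 0.5, -0.1]
opening: 0.0745
```

```bash
python3 - <<'E'
from h import *
xs=np.array([-.2756,.9613]);ys=np.array([-.9613,-.2756]);c=np.array([.668,.118])
prev=None
for i in range(8):
    s=snapshot("scene" if i%2 else "top")
    P,u,v=world(s);q=P[:,:2]-c;X=q@xs;Y=q@ys;Z=P[:,2]
    lid=(Z>.11)&(Z<.15)&(np.hypot(X,Y)<.06); arm=(X>.045)&(X<.08)&(abs(Y)<.005)&(Z>.17)&(Z<.19)
    print(i%2,lid.sum(),X[lid].mean().round(5),Y[lid].mean().round(5),Z[lid].mean().round(5),"arm",np.median(Z[arm]).round(5))
print(telemetry.get_obs()["clock"])
job.close_job()
E
```

```text
0 868 -0.00365 0.01015 0.13055 arm 0.18163
1 716 -0.01454 -0.0031 0.12832 arm 0.18194
0 865 -0.00363 0.01021 0.13074 arm 0.18193
1 719 -0.01456 -0.00315 0.12838 arm 0.18236
0 868 -0.00373 0.01028 0.13069 arm 0.18206
1 726 -0.01492 -0.00317 0.12813 arm 0.1822
0 867 -0.00365 0.01009 0.13062 arm 0.18197
1 719 -0.01463 -0.00292 0.12833 arm 0.18171
19.95
the job is handed in; nothing more can be done
```

The pill tin is hanging free on the scale's hook, and I handed the job in at about 20 s of the 54 s allowed. I gripped the bare-metal tin by its handle legs and slid the handle over the hook. I then lowered it until the spring carried the weight, opened the fingers, and backed the arm away.

What the last checks showed:
- **Hook dip:** about 23 mm, steady to within 1 mm. The deepest dip seen in any picture was also about 23 mm, far from the 56 mm limit.
- **Strap position:** centred on the seat to within a few millimetres, both along and across the hook.
- **Motion:** the tin's measured position stayed the same to about 0.5 mm over the last pictures, and the gripper was well clear.
- **Bystanders:** the cup and case measured where they began. The comb was partly hidden by the arm in the last top view, so I could only confirm its visible end, which had not moved.

The scene and top cameras differed by up to about 5 mm on the handle's first position. The wrist camera settled that before the grasp. No check failed.

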